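# Seat a shoe heel in the clamping jig and snap the toggle clamp shut

### The job

Clamp the shoe heel in the plywood jig, ready for drilling: with the fingertips slide the heel along the bed until its flat face is home against the wooden stop block, then push the clamp's red handle over and down past its dead point until it snaps into lock with the rubber foot pressing on the heel. Only push: do not grip, lift or carry anything, and leave the glue bottle, the polish tin and the hammer alone.

Things in the scene. Friction and masses are not known exactly. Their poses are not given: they have to be found in the camera images.
- jig: Plywood board 150 x 320 x 18 mm (x, y, z), screwed to the bench; origin under its centre at bench level, z up, +y towards the clamp handle, -y towards the heel's end. Its top is the bed. On it a hardwood block, 62 mm wide: its face at y = -35 mm is the stop, it runs to y = +80 mm, its top is 48 mm above the bench and carries the steel toggle clamp.
- heel_center (a point): Centre (half-way up) of the loose shoe heel: a D-shaped block of brown leather layers with a black rubber top, 70 mm long, 66 wide, 36 high, 0.09 to 0.18 kg, on the bed between the rails. Its flat face, at its own +y, looks to the stop; its round back is at its own -y (each 35 mm from the centre). Starts 18 to 42 mm short of the stop.
- heel_home (a point): Fixed point of the jig where heel_center lies when the heel is home: x = 0, y = -70 mm in the jig, 36 mm above the bench. Axes as the jig's; the heel slides home along +y. Two aluminium rails guide it, from y = -35 to -115 mm, 12 mm wide, tops 28 mm above the bench, 71 mm between them.
- clamp_handle (a joint): Angle of the clamp handle, rad: 0 wide open (starts at 0 to 0.2, nearly upright), grows as it is pushed over to the jig's +y and down; dead point 1.19, locked stop 1.29. Its elevation above level is 1.38 minus this angle. Friction holds it (up to 2 N at the grip). From about 0.93 the foot bears on the heel; the push needed rises to about 9 N, falls to nothing at the dead point, then it snaps on.
- handle_pivot (a point): Fixed hinge of the handle, 31 mm along the jig's +y from its origin, 87 mm above the bench; the hinge line is the jig's x axis.
- red_grip: The handle's round red grip, 17 mm in diameter, fixed on the handle, from 45 to 125 mm from the hinge; origin on its centre line 90 mm from the hinge, its +y runs out along the handle, its x is the hinge line. It must not come between the fingers.
- clamp_pad: The clamp's spring-loaded spindle with a black rubber foot 19 mm across; origin amid the foot's underside. It hangs on a steel bar hinged at y = -10 mm, 74 mm above the bench, that follows the handle. Handle open: the bar stands nearly upright, 70 mm long, the foot sticking out 25 mm to -y at its top. Handle locked: the bar lies level and the foot presses on the heel with about 30 N.
- glue: Bystander: yellow glue bottle with a black cap, 62 mm across, 155 mm tall, loose, origin under its centre. Leave it alone.
- tin: Bystander: red shoe polish tin with a steel lid, 89 mm across, 28 mm high, loose, origin under its centre. Leave it alone.
- hammer: Bystander: hammer 260 mm long lying on the bench, loose. Leave it alone.

How it is judged:
By the outcome, as a careful person would: the job done as asked, in the order asked, and still so for the second after the job is handed in, with the robot touching nothing.
It also fails if it takes over 48 s, if anything falls off the work surface, if the arm or the gripper's body presses on something with over 40 N, if the wrist force passes 120 N, or if a joint passes its speed limit or range.

### The arm

A 6-joint arm with a two-finger parallel gripper is mounted at the origin on the work surface. World frame = base frame: x ahead of the robot, y to its left, z up, the work surface at z = 0. Lengths are in m, angles in rad, forces in N, time in s.
With the tool pointing down it reaches from about 0.325 to 0.775 m from the base axis. Payload 5.5 kg.
Tool frame: the origin (TCP) lies at the very end of the fingers, on their centre line; the grasp point (between the pads) lies 19 mm behind it (ctrl.grasp_offset is the distance from the TCP to the grasp point, in m); z points along the fingers, y is the line along which they close (so a half turn about z gives the same grasp; the last joint's range is limited). The gripper opens to 88 mm and grips with 3 to 60 N. Pads are 20 mm wide; open, the fingers measure 115 mm over their backs; the gripper's body (75 mm by 178 mm) begins 61 mm behind the grasp point.
Start: joints at [1.188, 0.091, 1.231, -0, 1.82, -0.057], TCP at [0.192, 0.568, 0.223] pointing down, gripper open.
Joint ranges: [-2.87, 2.87], [-0.86, 2.18], [0.17, 2.46], [-1.51, 4.65], [0.06, 2.69], [-2.65, 2.65]. Speed limits (rad/s): [2.57, 2.57, 3.01, 3.14, 3.14, 3.14].

### API

Orientations are given as a unit quaternion [w, x, y, z].
In Python, from plant import state, optics, workorder, ctrl gives the robot as it stands.
- The arm moves only by the tool arm_command, never from a script. Its argument "moves" is a list of rows, each a list of 4 numbers: the shift along the tool's x, y, z in cm, then the turn about the tool's z in rad. In form: [[dx, dy, dz, yaw], ...]. A call has 1 to 12 rows; each row is the pose to reach, as a shift and turn from the pose commanded when the call began, along the tool's axes at that moment; what a row does not reach only later rows make up. A row lasts 1/12 s, in which the tool goes at most 41.7 mm and 7.16 degrees, less where a joint would pass 70% of its speed; a pose out of reach is approached as far as the arm can. A call with a gripper value outside its range is refused whole. "fingers" is the gripper's target within -1 to 1 (shut at 1, half-way at 0, fully open at -1), set as the call begins (left out, the last holds). The fingers move at their own pace and stop on an object; "force" is the grip in N (left out, the last holds). Time passes only in rows, so rows that repeat a pose let the fingers close. It gives the time, the measured TCP pose, the force, the opening and the grip force at its end, in the units of the state.
- state(): the state, without advancing time (a new reading comes with each control period).
- optics.read_camera(name): name is "scene" or "top"; returns the picture (384x512x3 uint8, red, green, blue); there is no depth.
- optics.camera_model(name): a dict with "fx", "fy", "cx", "cy" (pixels), "dist" ([k1, k2, p1, p2, k3] as OpenCV has them; the pictures are not rectified), "cam_to_world" (4x4, takes a point from camera to world coordinates). Camera axes: x right, y down, z forward; pixel columns grow to the right and rows downward; lengths in m; the calibration is good to about 2 mm. A picture is of the moment at which its call begins. camera_model takes no time and is no camera call.
- workorder.finish_job(): hands the job in; it is judged then, once.
The state is a dict: "t": time; "qpos": joint angles; "joint_vel": joint speeds; "joint_torque": joint torques, N m; "eef_pos": TCP position; "ee_rot": TCP orientation; "force": force on the tool from outside, world axes, zero at the start; "moment": the same for the moment, N m; "grip_width": finger opening in m; "grasp_force": force on a finger pad.
Only numpy, scipy, OpenCV 4.12 (cv2) and the standard library are available. Lean on these libraries where they do the work, as an engineer would, in place of code of your own. Each camera call takes 0.05 s, during which the arm holds its last target. There are 200 camera calls.

## Working session

There is one attempt and no reset: what is moved stays moved. The work goes in short steps, Python scripts to look and compute and a tool call to move; the robot and the scene stay as the last step left them, time stands still between calls to the robot, and variables do not carry over. Pictures are saved under pics/ and viewed, at most 10 in all, crops included, and the job is handed in when it is done.

Besides the shell and the picture viewer there is one more tool, called after ">>>" as name(argument=value, ...) on one line, values as JSON. arm_command: Moves the arm, as the interface text tells. Its arguments: {"type":"object","properties":{"moves":{"type":"array","items":{"type":"array","items":{"type":"number"}}},"fingers":{"type":"number"},"force":{"type":"number"}},"required":["moves"]}

```bash
mkdir -p pics; ls
python3 - <<'E'
from plant import state, optics
import cv2
s=state(); print(s['t'],s['eef_pos'],s['ee_rot'],s['grip_width'],s['force'])
for n in('scene','top'):
    cv2.imwrite(f'pics/{n}0.png',cv2.resize(optics.read_camera(n)[:,:,::-1],None,fx=1.5,fy=1.5))
    m=optics.camera_model(n); print(n,m)
E
```

```text
pics
0.0 [0.19195296 0.56815161 0.22153748] [-1.97440754e-04  1.62200985e-01  9.86757285e-01 -9.27863152e-04] 0.08753988796307918 [ 0.67252863 -0.52178368  0.36668628]
scene {'fx': 398.0711144860565, 'fy': 398.0711144860565, 'cx': 253.09317141947164, 'cy': 191.48799972065038, 'dist': array([0.03740148, 0.        , 0.        , 0.        , 0.        ]), 'cam_to_world': array([[-0.8256696 ,  0.307105  , -0.47324015,  0.9589228 ],
       [ 0.56412253,  0.44058093, -0.69832243,  0.6022309 ],
       [-0.00595772, -0.84354903, -0.53701912,  0.55923485],
       [ 0.        ,  0.        ,  0.        ,  1.        ]])}
top {'fx': 359.3071247643772, 'fy': 359.3071247643772, 'cx': 252.70689822372344, 'cy': 190.78605928388905, 'dist': array([-0.07498103,  0.        ,  0.        ,  0.        ,  0.        ]), 'cam_to_world': array([[-0.05014069, -0.97881612,  0.1985067 ,  0.4265144 ],
       [-0.99872851,  0.04810035, -0.01509037,  0.0490721 ],
       [ 0.00522245, -0.19901094, -0.97998335,  0.82640125],
       [ 0.        ,  0.        ,  0.        ,  1.        ]])}
```

View pics/scene0.png

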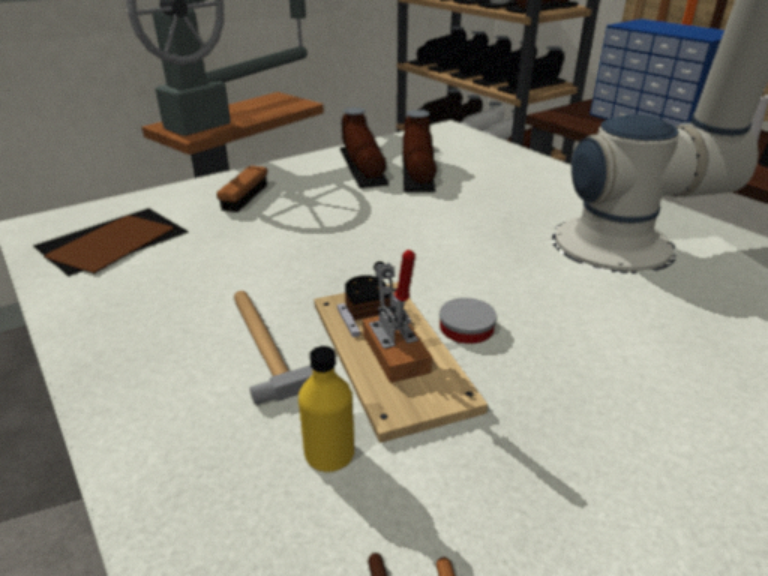

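View pics/top0.png

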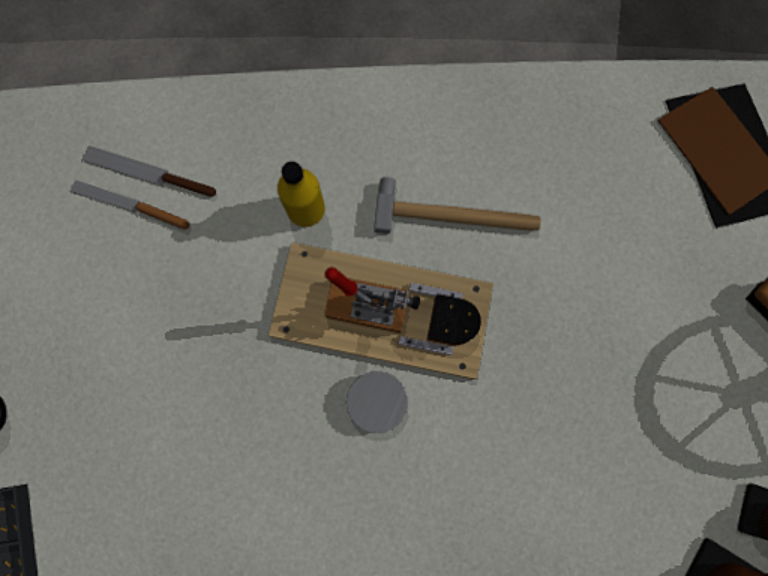

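The scene view shows the jig mid-bench with the handle nearly upright, and the glue and hammer on its far side. In the top view (1.5x) the bed corners are at about (291,243), (493,283), (477,379) and (271,339). The heel's black top spans x from 431 to 480 around y=318. The tin is at (377,402) and the glue at (302,195).

```bash
cat > h.py <<'E'
import numpy as np, cv2
from plant import optics
def px2w(name,uv,z):
    m=optics.camera_model(name);K=np.array([[m['fx'],0,m['cx']],[0,m['fy'],m['cy']],[0,0,1]])
    n=cv2.undistortPoints(np.array(uv,float).reshape(-1,1,2),K,m['dist']).reshape(-1,2)
    T=m['cam_to_world'];d=np.c_[n,np.ones(len(n))]@T[:3,:3].T;o=T[:3,3]
    return o+d*((z-o[2])/d[:,2])[:,None]
def w2px(name,P):
    m=optics.camera_model(name);K=np.array([[m['fx'],0,m['cx']],[0,m['fy'],m['cy']],[0,0,1]])
    W=np.linalg.inv(m['cam_to_world'])
    return cv2.projectPoints(np.array(P,float).reshape(-1,3),cv2.Rodrigues(W[:3,:3])[0],W[:3,3],K,m['dist'])[0].reshape(-1,2)
E
python3 - <<'E'
from h import *
s=1.5
c=px2w('top',np.array([[291,243],[493,283],[477,379],[271,339]])/s,.018)
print(c[:,:2].round(4), np.linalg.norm(c-np.roll(c,-1,0),axis=1))
o=c.mean(0);y=(c[0]+c[3]-c[1]-c[2])[:2];y/=np.linalg.norm(y);x=np.array([y[1],-y[0]])
print('jig',o,'yaw',np.arctan2(-y[0],y[1]))
def tojig(P):return np.c_[(P[:,:2]-o[:2])@x,(P[:,:2]-o[:2])@y,P[:,2]]
I=optics.read_camera('top')
h=I[185:240,275:325].max(2)<50
n,l,st,ce=cv2.connectedComponentsWithStats(h.astype(np.uint8))
k=1+st[1:,4].argmax();v,u=np.nonzero(l==k)
J=tojig(px2w('top',np.c_[u+275,v+185],.054));print('heel top ext',J.min(0),J.max(0),st[k])
hsv=cv2.cvtColor(I,cv2.COLOR_RGB2HSV)
v,u=np.nonzero(((hsv[:,:,0]<6)|(hsv[:,:,0]>174))&(hsv[:,:,1]>180)&(hsv[:,:,2]>60))
k=(u>200)&(u<250)&(v>165)&(v<205);print('red px',u[k].min(),u[k].max(),v[k].min(),v[k].max())
for th in(0,.1,.2):
    e=1.38-th;yy=.031+np.array([.045,.125])*np.cos(e);zz=.087+np.array([.045,.125])*np.sin(e)
    P=np.c_[o[0]+yy*y[0],o[1]+yy*y[1],zz];print(th,w2px('top',P).round(1).tolist(),w2px('scene',P).round(1).tolist())
print('glue',tojig(px2w('top',[[292/s,172/s]],.155)),'tin',tojig(px2w('top',[[377/s,402/s]],.028)))
hp=o[:2]-.07*y;print('home',hp,'x',x,'y',y)
E
```

```text
[[ 0.6656  0.1703]
 [ 0.5866 -0.1388]
 [ 0.4424 -0.1018]
 [ 0.5172  0.2031]] [0.31898566 0.14887489 0.31391551 0.15192441]
jig [0.55297982 0.03318898 0.018     ] yaw -0.24536651275722246
heel top ext [-0.03521598 -0.1423001   0.054     ] [ 0.03775546 -0.07018448  0.054     ] [ 10  11  36  34 915]
red px 218 237 179 196
0 [[236.0, 194.0], [225.8, 183.8]] [[268.5, 194.3], [272.2, 162.7]]
0.1 [[233.9, 193.6], [219.2, 182.9]] [[269.3, 195.9], [274.7, 167.1]]
0.2 [[231.8, 193.4], [212.9, 182.1]] [[270.1, 197.6], [277.2, 172.1]]
glue [[0.13778701 0.15181966 0.155     ]] tin [[-0.1357423  -0.01833108  0.028     ]]
home [ 0.53597599 -0.0347144 ] x [ 0.97004836 -0.24291188] y [0.24291188 0.97004836]
```

>>> arm_command(moves=[[-1.5, -1.6, -1, 0.06], [-4, -4.3, -2, 0.18], [-6.7, -7.2, -3, 0.3], [-9.4, -10.1, -3, 0.42], [-12.1, -13, -3, 0.54], [-14.8, -15.9, -3, 0.66], [-17.5, -18.8, -3, 0.78], [-20.2, -21.7, -3, 0.9], [-22.9, -24.6, -3, 1.02], [-25.6, -27.5, -3, 1.14], [-28.3, -30.4, -3, 1.26], [-31, -33.3, -3, 1.38]], fingers=1, force=10)

```text
t: 1.15
eef_pos: [0.3793, 0.1519, 0.2526]
ee_rot: [0.0, 0.755, 0.656, 0.0]
force: [-0.0, 0.3, -0.2]
grip_width: 0.0112
grasp_force: 0.0
```

```bash
cat >> h.py <<'E'
from scipy.spatial.transform import Rotation as R
from plant import state
O=np.array([.5530,.0332,0]);YAW=-.2454
A=R.from_euler('z',YAW).as_matrix()   # columns = jig axes
def where(goal=None):
    s=state();q=s['ee_rot'];T=R.from_quat([q[1],q[2],q[3],q[0]]).as_matrix()
    print('t',round(s['t'],2),'jig',(A.T@(np.array(s['eef_pos'])-O)).round(4),'F',(A.T@s['force']).round(1),'w',round(s['grip_width'],4))
    print('toolx in jig',(A.T@T[:,0]).round(3),'y',(A.T@T[:,1]).round(3),'z',(A.T@T[:,2]).round(3),'yaw need',round(np.arctan2((T.T@A)[1,0]*-1 if False else -(T.T@A)[0,0],(T.T@A)[1,0]),3))
    if goal is not None: print('move cm',(100*T.T@(O+A@np.array(goal)-s['eef_pos'])).round(2))
E
python3 -c "
from h import *
where([0,-.176,.25]);print(state()['qpos'])"
```

```text
t 1.15 jig [-0.1973  0.0729  0.2526] F [-0.1  0.2 -0.2] w 0.0112
toolx in jig [-0.105  0.995  0.   ] y [0.995 0.105 0.   ] z [ 0.  0. -1.] yaw need 0.105
move cm [-26.82  17.02   0.26]
[ 2.97583037e-01 -4.14963644e-01  1.62993254e+00  1.99346113e-05
  1.92626458e+00  4.38247736e-01]
```

>>> arm_command(moves=[[-2.4, 1.5, 0, 0.03], [-5.6, 3.5, 0, 0.1], [-8.8, 5.5, 0, 0.105], [-12, 7.6, 0, 0.105], [-15.2, 9.6, 0, 0.105], [-18.4, 11.6, 0, 0.105], [-21.5, 13.6, 0, 0.105], [-24.5, 15.5, 0, 0.105], [-26.8, 17, 3, 0.105], [-26.8, 17, 6, 0.105], [-26.8, 17, 9, 0.105], [-26.8, 17, 12, 0.105]])

```text
t: 2.15
eef_pos: [0.5113, -0.1354, 0.1307]
ee_rot: [-0.0, 0.787, 0.617, -0.0]
force: [-0.0, -0.3, 0.5]
grip_width: 0.0003
grasp_force: 0.0
```

Run:
```python
from h import *
where([0,-.176,.038])
for n in('scene','top'):
    I=optics.read_camera(n)[:,:,::-1]
    c=I[150:300,180:340] if n=='scene' else I[140:270,170:370]
    cv2.imwrite(f'pics/{n}1.png',cv2.resize(c,None,fx=4,fy=4,interpolation=cv2.INTER_CUBIC))
```

```text
t 2.15 jig [ 0.0005 -0.1736  0.1307] F [ 0.  -0.3  0.5] w 0.0003
toolx in jig [-0.004  1.     0.   ] y [ 1.     0.004 -0.001] z [-0.001  0.    -1.   ] yaw need 0.004
move cm [-0.24 -0.04  9.27]
```

View pics/scene1.png

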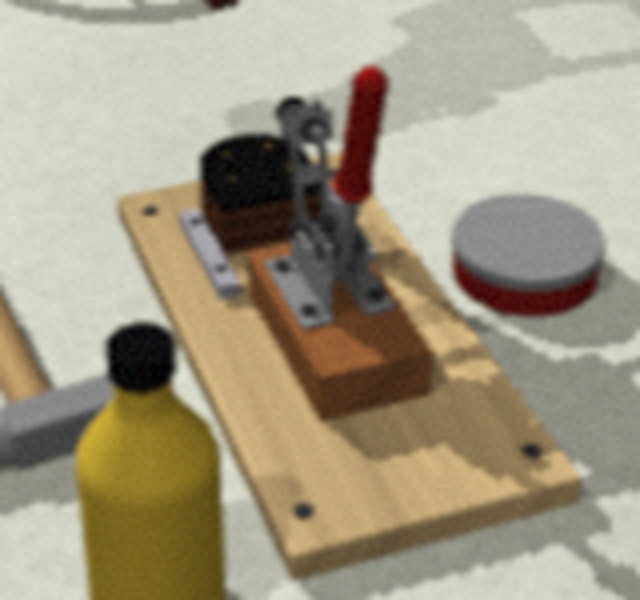

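View pics/top1.png

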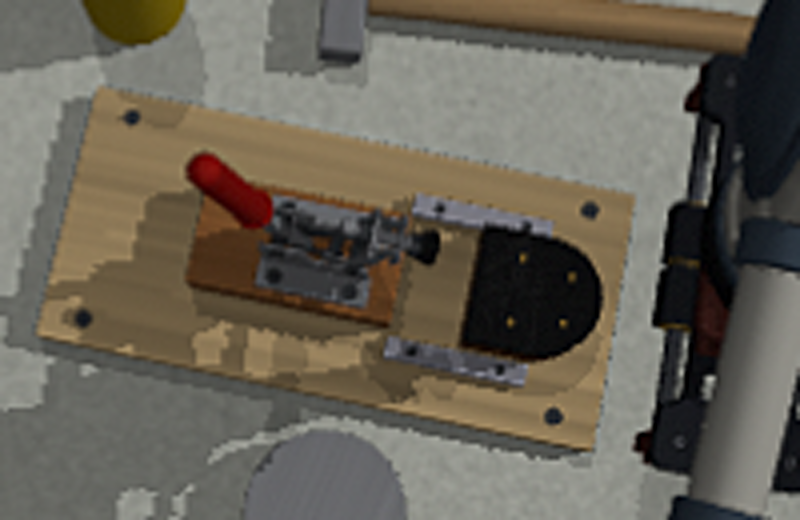

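The clear views show the heel skew-free, with its flat face at crop x≈470 and its round back at x≈600. The path from behind it is free. The handle's tip and base pixels fit θ≈0.1. The gripper stands behind the heel, so I'm descending and pushing.

>>> arm_command(moves=[[-0.2, 0, 2, 0], [-0.2, 0, 5, 0], [-0.2, 0, 7.5, 0], [-0.2, 0, 8.8, 0], [-0.2, 0, 9.2, 0], [-0.2, 0, 9.2, 0], [0.5, 0, 9.2, 0], [1, 0, 9.2, 0], [1.4, 0, 9.2, 0], [1.8, 0, 9.2, 0], [2.1, 0, 9.2, 0], [2.4, 0, 9.2, 0]])

```text
t: 3.25
eef_pos: [0.5176, -0.1112, 0.0413]
ee_rot: [0.001, 0.787, 0.617, 0.0]
force: [-0.3, -2.0, 1.1]
grip_width: 0.0006
grasp_force: 0.7
```

Run:
```python
from h import *
where([0,-.115,.038])
c=px2w('top',np.array([[100,88],[634,192],[592,450],[38,335]])/4+[170,140],.018)
print(c[:,:2].round(4), np.linalg.norm(c-np.roll(c,-1,0),axis=1))
o=c.mean(0);y=(c[0]+c[3]-c[1]-c[2])[:2];print(o,np.arctan2(-y[0],y[1]))
```

```text
t 3.25 jig [ 0.0008 -0.1487  0.0413] F [ 0.2 -2.   1.1] w 0.0006
toolx in jig [-0.006  1.    -0.001] y [1.    0.006 0.001] z [ 0.001 -0.001 -1.   ] yaw need 0.006
move cm [ 3.37 -0.06  0.33]
[[ 0.6655  0.1679]
 [ 0.5882 -0.1386]
 [ 0.4428 -0.1018]
 [ 0.5225  0.2057]] [0.31606155 0.14998979 0.31763342 0.14789541]
[0.55474373 0.03330151 0.018     ] -0.250174631524462
```

>>> arm_command(moves=[[0.3, 0, 0.2, 0], [0.6, 0, 0.2, 0], [0.9, 0, 0.2, 0], [1.2, 0, 0.2, 0], [1.5, 0, 0.2, 0], [1.8, 0, 0.2, 0], [2.1, 0, 0.2, 0], [2.35, 0, 0.2, 0], [2.55, 0, 0.2, 0], [2.7, 0, 0.2, 0], [2.8, 0, 0.2, 0], [2.85, 0, 0.2, 0]])

```text
t: 4.25
eef_pos: [0.524, -0.0836, 0.0386]
ee_rot: [-0.0, 0.787, 0.617, -0.0]
force: [0.1, -0.0, -1.0]
grip_width: 0.0004
grasp_force: 0.3
```

```bash
python3 -c "
from h import *
where([0,-.115,.038])"
```

```text
t 4.25 jig [ 0.0003 -0.1203  0.0386] F [ 0.1  0.  -1. ] w 0.0004
toolx in jig [-0.006  1.    -0.   ] y [ 1.     0.006 -0.   ] z [-0. -0. -1.] yaw need 0.006
move cm [ 0.53 -0.02  0.06]
```

>>> arm_command(moves=[[0.1, 0, 0, 0], [0.2, 0, 0, 0], [0.3, 0, 0, 0], [0.4, 0, 0, 0], [0.5, 0, 0, 0], [0.55, 0, 0, 0]])

```text
t: 4.75
eef_pos: [0.5253, -0.0782, 0.0386]
ee_rot: [-0.0, 0.787, 0.617, 0.0]
force: [-0.4, -0.8, -0.7]
grip_width: 0.0
grasp_force: 0.3
```

Only sliding friction so far, so I'm creeping on until the stop answers.

>>> arm_command(moves=[[0.08, 0, 0, 0], [0.16, 0, 0, 0], [0.24, 0, 0, 0], [0.3, 0, 0, 0]])

```text
t: 5.08
eef_pos: [0.5256, -0.0776, 0.0387]
ee_rot: [0.001, 0.787, 0.617, -0.002]
force: [-1.8, -10.4, -0.3]
grip_width: 0.0005
grasp_force: 5.1
```

>>> arm_command(moves=[[-0.5, 0, 0, 0], [-1.5, 0, 0, 0], [-3, 0, 0, 0], [-4, 0, -1, 0], [-5, 0, -4, 0], [-5, 0, -8, 0], [-5, 0, -12, 0], [-5, 0, -16, 0], [-5, 0, -19, 0], [-5, 0, -21, 0], [-5, 0, -21, 0]])

```text
t: 6.0
eef_pos: [0.5154, -0.1247, 0.2557]
ee_rot: [0.004, 0.787, 0.617, 0.003]
force: [0.5, -0.7, 0.6]
grip_width: 0.0002
grasp_force: 0.0
```

Run:
```python
from h import *
where([0,.015,.25])
I=optics.read_camera('top')[:,:,::-1][140:270,170:370]
S=optics.read_camera('scene')[:,:,::-1][150:280,180:340]
cv2.imwrite('pics/b.png',np.vstack([cv2.resize(I,(460,299),interpolation=2),cv2.resize(S,(460,374),interpolation=2)[:300]]))
```

```text
t 6.0 jig [ 0.0019 -0.1623  0.2557] F [ 0.6 -0.5  0.6] w 0.0002
toolx in jig [-0.005  1.    -0.   ] y [1.    0.005 0.01 ] z [ 0.01 -0.   -1.  ] yaw need 0.005
move cm [17.73 -0.1   0.57]
```

View pics/b.png

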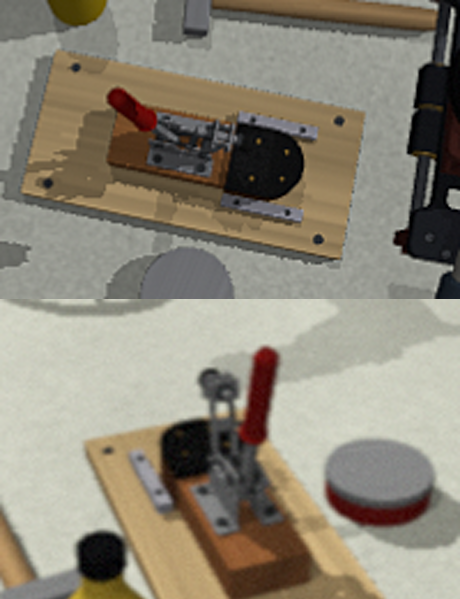

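The heel's flat face now meets the stop block between the rails, and neither rail nor block shows a gap (top crop x≈230). Next I position between the bar and the handle.

>>> arm_command(moves=[[2, 0, 0, 0], [5, 0, 0, 0], [9, 0, 0, 0], [13, 0, 0, 0], [16, -0.1, 0, 0], [18, -0.1, 0, 0], [18.2, -0.1, 1.5, 0], [18.2, -0.1, 3.5, 0], [18.2, -0.1, 5.5, 0], [18.2, -0.1, 6.7, 0], [18.2, -0.1, 7, 0], [18.2, -0.1, 7, 0]])

```text
t: 7.1
eef_pos: [0.5554, 0.0528, 0.1764]
ee_rot: [-0.001, 0.787, 0.617, -0.002]
force: [0.1, 0.1, 0.3]
grip_width: 0.0005
grasp_force: 0.0
```

Run:
```python
from h import *
where([0,.02,.186])
s=state();p=A.T@(np.array(s['eef_pos'])-O)
for th in np.r_[0,.1:1.31:.1,1.19,1.25,1.29]:
    e=1.38-th;r=.1
    y=.031+r*np.cos(e)-.0085*np.sin(e)-.010;z=.087+r*np.sin(e)+.0085*np.cos(e)
    print(round(th,2),'cm x',round(100*(y-p[1]),2),'z',round(100*(p[2]-z),2))
```

```text
t 7.1 jig [-0.0024  0.0196  0.1764] F [0.1 0.2 0.3] w 0.0005
toolx in jig [-0.005  1.    -0.001] y [ 1.     0.005 -0.004] z [-0.004 -0.001 -1.   ] yaw need 0.005
move cm [ 0.04  0.24 -0.96]
0.0 cm x 1.2 z -1.04
0.1 cm x 2.19 z -0.89
0.2 cm x 3.16 z -0.63
0.3 cm x 4.1 z -0.28
0.4 cm x 5.0 z 0.16
0.5 cm x 5.86 z 0.69
0.6 cm x 6.65 z 1.3
0.7 cm x 7.38 z 1.99
0.8 cm x 8.04 z 2.75
0.9 cm x 8.62 z 3.57
1.0 cm x 9.11 z 4.44
1.1 cm x 9.52 z 5.36
1.2 cm x 9.83 z 6.31
1.3 cm x 10.04 z 7.29
1.19 cm x 9.8 z 6.21
1.25 cm x 9.95 z 6.8
1.29 cm x 10.02 z 7.19
```

>>> arm_command(moves=[[0.8, 0.2, -0.7, 0], [1.6, 0.2, -0.9, 0], [2.2, 0.2, -0.9, 0], [2.7, 0.2, -0.8, 0], [3.2, 0.2, -0.6, 0], [3.7, 0.2, -0.4, 0], [4.1, 0.2, -0.3, 0], [4.6, 0.2, 0, 0], [5, 0.2, 0.2, 0], [5.4, 0.2, 0.4, 0], [5.9, 0.2, 0.7, 0], [6.2, 0.2, 0.9, 0]])

```text
t: 8.1
eef_pos: [0.573, 0.1133, 0.1689]
ee_rot: [-0.0, 0.787, 0.617, -0.0]
force: [-0.6, -0.5, 1.0]
grip_width: 0.0006
grasp_force: 0.4
```

```bash
cat > nx.py <<'E'
from h import *
where()
s=state();p=A.T@(np.array(s['eef_pos'])-O)
for th in [.5,.6,.7,.8,.9,1,1.1,1.2,1.29]:
    e=1.38-th;r=.1
    y=.031+r*np.cos(e)-.0085*np.sin(e)-.010;z=.087+r*np.sin(e)+.0085*np.cos(e)
    print(round(th,2),'cm x',round(100*(y-p[1]),2),'z',round(100*(p[2]-z),2))
E
python3 nx.py
python3 - <<'E'
from h import *
S=optics.read_camera('scene')[:,:,::-1][130:280,180:340]
cv2.imwrite('pics/c.png',cv2.resize(S,(480,450),interpolation=2))
E
```

```text
t 8.1 jig [-0.      0.0826  0.1689] F [-0.5 -0.6  1. ] w 0.0006
toolx in jig [-0.006  1.    -0.   ] y [ 1.     0.006 -0.001] z [-0.001 -0.    -1.   ] yaw need 0.006
0.5 cm x -0.44 z -0.06
0.6 cm x 0.35 z 0.55
0.7 cm x 1.08 z 1.24
0.8 cm x 1.74 z 2.0
0.9 cm x 2.32 z 2.81
1 cm x 2.81 z 3.69
1.1 cm x 3.22 z 4.61
1.2 cm x 3.53 z 5.56
1.29 cm x 3.72 z 6.44
```

View pics/c.png

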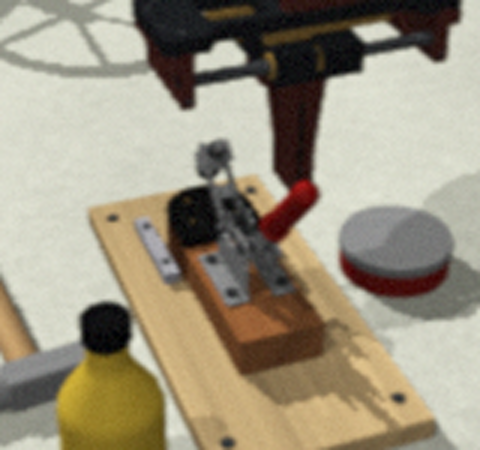

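The finger bears on the upper side of the grip (pixel 300,188), and the handle has swung to about 0.55 rad. I'm continuing along the arc.

>>> arm_command(moves=[[0.2, 0, 0.5, 0], [0.5, 0, 0.9, 0], [0.8, 0, 1.3, 0], [1.1, 0, 1.7, 0], [1.4, 0, 2.1, 0], [1.7, 0, 2.5, 0], [1.9, 0, 2.9, 0], [2.2, 0, 3.3, 0], [2.4, 0, 3.7, 0]])

```text
t: 8.9
eef_pos: [0.5789, 0.1362, 0.1323]
ee_rot: [0.0, 0.787, 0.617, -0.0]
force: [0.4, -1.2, 3.2]
grip_width: 0.0006
grasp_force: 1.5
```

```bash
python3 nx.py
```

```text
t 8.9 jig [1.000e-04 1.062e-01 1.323e-01] F [ 0.7 -1.   3.2] w 0.0006
toolx in jig [-0.005  1.    -0.   ] y [1.    0.005 0.   ] z [ 0. -0. -1.] yaw need 0.005
0.5 cm x -2.81 z -3.72
0.6 cm x -2.01 z -3.11
0.7 cm x -1.28 z -2.42
0.8 cm x -0.63 z -1.66
0.9 cm x -0.05 z -0.84
1 cm x 0.45 z 0.03
1.1 cm x 0.85 z 0.95
1.2 cm x 1.16 z 1.9
1.29 cm x 1.36 z 2.78
```

>>> arm_command(moves=[[0.1, 0, 0.4, 0], [0.3, 0, 0.8, 0], [0.4, 0, 1.2, 0], [0.5, 0, 1.6, 0], [0.6, 0, 1.9, 0], [0.7, 0, 2.2, 0], [0.7, 0, 2.4, 0], [0.7, 0, 2.5, 0]])

```text
t: 9.57
eef_pos: [0.5799, 0.1426, 0.1062]
ee_rot: [-0.0, 0.787, 0.617, -0.001]
force: [-0.0, -0.8, -0.5]
grip_width: 0.0005
grasp_force: 0.0
```

```bash
python3 nx.py
python3 - <<'E'
from h import *
S=optics.read_camera('scene')[:,:,::-1][130:280,180:340]
cv2.imwrite('pics/d.png',cv2.resize(S,(480,450),interpolation=2))
E
```

```text
t 9.57 jig [-0.0005  0.1126  0.1062] F [ 0.2 -0.8 -0.5] w 0.0005
toolx in jig [-0.005  1.    -0.001] y [ 1.     0.005 -0.002] z [-0.002 -0.001 -1.   ] yaw need 0.005
0.5 cm x -3.45 z -6.32
0.6 cm x -2.65 z -5.71
0.7 cm x -1.92 z -5.02
0.8 cm x -1.27 z -4.27
0.9 cm x -0.69 z -3.45
1 cm x -0.19 z -2.57
1.1 cm x 0.21 z -1.66
1.2 cm x 0.52 z -0.7
1.29 cm x 0.72 z 0.18
```

View pics/d.png

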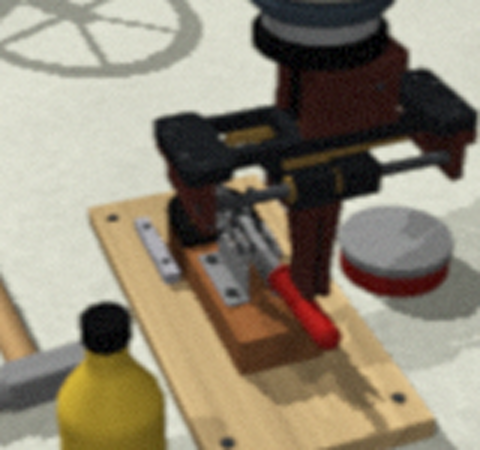

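Run:
```python
from h import *
p=np.array(state()['eef_pos'])
e=.09
G=[O+A@np.array([0,.031+r*np.cos(e),.087+r*np.sin(e)]) for r in(.045,.125)]
print(((w2px('scene',[p]+G)-[180,130])*3).round(0))
S=optics.read_camera('scene');h=cv2.cvtColor(S,cv2.COLOR_RGB2HSV)
```

```text
[[310. 286.]
 [285. 273.]
 [338. 338.]]
```

The grip lies from (282,272) to (333,342), which matches the projected locked pose of (285,273) to (338,338). A light press should confirm the stop, and then I retreat upward.

>>> arm_command(moves=[[0, 0, 0.2, 0], [0, 0, 0.35, 0], [0, 0, 0.5, 0], [0, 0, 0.5, 0]])

```text
t: 10.0
eef_pos: [0.5806, 0.1428, 0.1033]
ee_rot: [0.0, 0.787, 0.617, 0.0]
force: [-1.0, 0.5, 2.8]
grip_width: 0.0007
grasp_force: 1.1
```

>>> arm_command(moves=[[0, 0, 0.2, 0], [0, 0, 0.3, 0], [0, 0, 0.3, 0]])

```text
t: 10.25
eef_pos: [0.5809, 0.1428, 0.1028]
ee_rot: [0.001, 0.787, 0.617, 0.001]
force: [-4.6, -2.1, 13.1]
grip_width: 0.0004
grasp_force: 6.3
```

>>> arm_command(moves=[[0, 0, -1, 0], [0, 0, -3, 0], [0, 0, -6, 0], [0, 0, -9, 0], [0, 0, -12, 0], [2, 0, -15, 0], [5, 0, -16, 0], [8, 0, -16, 0], [11, 0, -16, 0], [13, 0, -16, 0], [13, 0, -16, 0], [13, 0, -16, 0]])

```text
t: 11.25
eef_pos: [0.6113, 0.2699, 0.2586]
ee_rot: [-0.0, 0.786, 0.618, -0.001]
force: [0.2, 0.9, 0.3]
grip_width: 0.0007
grasp_force: 0.0
```

Run:
```python
from h import *
where()
I=optics.read_camera('top')[:,:,::-1][140:270,170:370]
S=optics.read_camera('scene')[:,:,::-1][150:280,180:340]
cv2.imwrite('pics/e.png',np.vstack([cv2.resize(I,(460,299),interpolation=2),cv2.resize(S,(460,374),interpolation=2)[:300]]))
```

```text
t 11.25 jig [-0.001   0.2438  0.2586] F [0.  0.9 0.3] w 0.0007
toolx in jig [-0.007  1.    -0.001] y [ 1.     0.007 -0.001] z [-0.001 -0.001 -1.   ] yaw need 0.007
```

View pics/e.png

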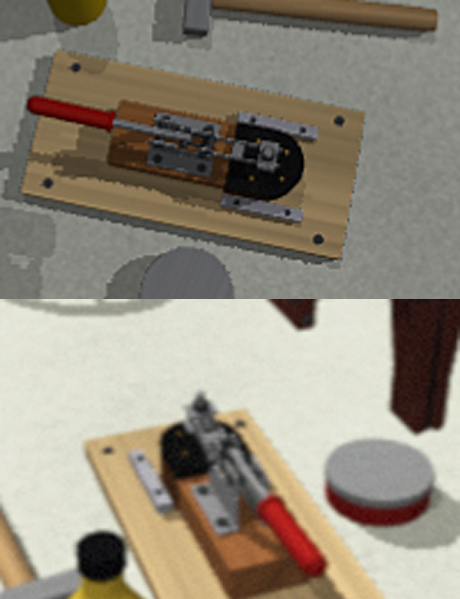

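The handle is locked down (red grip at top crop (30–112, 105–120)). The foot is on the heel at (265,152), the heel is flush with the block, and the bystanders haven't moved.

```bash
python3 -c "
from plant import workorder
print(workorder.finish_job())"
```

```text
the job is handed in; nothing more can be done
None
```

The heel is home against the stop and the clamp is locked with its foot on the heel; the glue, tin and hammer were left alone, and the job was handed in at about 11 s with the arm clear (no verdict was returned).

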